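# Nest the steel sorting cups on the glass bench

### The arm

A 6-joint arm with a two-finger parallel gripper is mounted at the origin on the work surface. World frame = base frame: x ahead of the robot, y to its left, z up, the work surface at z = 0. Lengths are in mm, angles in rad, forces in N, time in s.
With the tool pointing down it reaches from about 275 to 750 mm from the base axis. Payload 10.2 kg.
Tool frame: the origin (TCP) lies on the centre line of the jaws, within the pads' length; the fingertips stand 8 mm ahead of it and the grasp point (between the pads) lies 11 mm behind it; z points along the fingers, x is the direction in which the jaws open and shut, and the axes are right-handed (so a half turn about z gives the same grasp; the last joint's range is limited). The gripper opens to 88 mm and grips with 3 to 60 N. Pads are 18 mm wide; open, the fingers measure 123 mm over their backs; the gripper's body (75 mm by 187 mm) begins 45 mm behind the grasp point.
Start: joints at [-1.424, 0.313, 1.498, -0, 1.331, -0.223], TCP at [189.738, -489.521, 246.72] pointing down, gripper open.
Joint ranges: [-2.94, 2.94], [-0.97, 2.17], [0.19, 2.56], [-1.23, 4.37], [0.02, 3.11], [-2.88, 2.88]. Speed limits (rad/s): [2.39, 2.39, 3.01, 3.14, 3.14, 3.14].

### API

Orientations are given as a unit quaternion [w, x, y, z].
In Python, from cell import bot, imaging, ticket gives the robot as it stands.
- The arm moves only by the tool play_rows, never from a script. Its argument "series" is a list of rows, each a list of 4 numbers: the shift along the tool's x, y, z in m, then the turn about the tool's z in rad. A call has 1 to 8 rows; each row is the pose to reach, as a shift and turn from the pose commanded when the call began, along the tool's axes at that moment; what a row does not reach only later rows make up. A row lasts 1/10 s, in which the tool goes at most 50 mm and 8.59 degrees, less where a joint would pass 70% of its speed; a pose out of reach is approached as far as the arm can. A call with a gripper value outside its range is refused whole. "jaw" is the finger opening in m, from 0 to 0.0881, set as the call begins (left out, the last holds). The fingers move at their own pace and stop on an object; "force" is the grip in N (left out, the last holds). Time passes only in rows, so rows that repeat a pose let the fingers close. It gives the time, the measured TCP pose, the force and the opening at its end, in the units of the state.
- bot.get_obs(): the state, without advancing time (a new reading comes with each control period).
- imaging.get_image(name): name is "scene" or "top" or "wrist"; returns a dict with "color" (420x560x3 uint8, red, green, blue), "intrinsics" (3x3 intrinsics, pixels), "R" (3x3) and "t" (3): a world point X has camera coordinates R X + t. Camera axes: x right, y down, z forward; pixel columns grow to the right and rows downward; lengths in mm; the calibration is good to about 2 mm. The wrist camera is an equidistant fisheye: a pixel r from the principal point sees the ray r / f radians off the axis. A picture is of the moment at which its call begins. There is no depth.
- ticket.close_job(): hands the job in, once; it reports no verdict.
The state is a dict: "clock": time; "joint_pos": joint angles; "joint_vel": joint speeds; "joint_torque": joint torques, N m; "position": TCP position; "eef_rot": TCP orientation; "wrist_force": force on the tool from outside, world axes, zero at the start; "ft_torque": the same for the moment, N m; "finger_gap": opening from 0.0 (shut) to 1.0 (fully open).
Only numpy, scipy, OpenCV 4.12 (cv2) and the standard library are available. Lean on these libraries where they do the work, as an engineer would, in place of code of your own. Each camera call takes 0.05 s, during which the arm holds its last target.

### The job

Put the four steel sorting cups away as one nest: leave the widest where it stands and nest the others in it in size order, each inside the next wider one, so that all four stand upright and every cup rests fully home on the bottom of the one around it. Tip none of the cups on the way, so that the glass nugget stays in the narrowest one, and leave the other things on the bench where they lie.

Things in the scene. Friction and masses are not known exactly. Their poses are not given: they have to be found in the camera images.
- cup_widest: the widest and lowest of the four steel cups; the others go into it and it stays where it stands: plain round open steel cup without handle, standing upright, outside diameter 77 at the rim and 72 at the foot, 46 high, wall 3, solid bottom 8 thick (so a cup nested in it stands 8 above its underside and sticks out 26 above its rim); origin at the centre of its underside, z up its axis
- cup_second: the second widest steel cup: plain round open steel cup without handle, standing upright, outside diameter 66 at the rim and 61 at the foot, 64 high, wall 3, solid bottom 8 thick (so a cup nested in it stands 8 above its underside and sticks out 26 above its rim); origin at the centre of its underside, z up its axis
- cup_third: the third steel cup: plain round open steel cup without handle, standing upright, outside diameter 55 at the rim and 50 at the foot, 82 high, wall 3, solid bottom 8 thick (so a cup nested in it stands 8 above its underside and sticks out 26 above its rim); origin at the centre of its underside, z up its axis
- cup_narrowest: the narrowest and tallest steel cup; a green glass nugget lies in it: plain round open steel cup without handle, standing upright, outside diameter 44 at the rim and 39 at the foot, 100 high, wall 3, solid bottom 8 thick (so a cup nested in it stands 8 above its underside and sticks out 26 above its rim); origin at the centre of its underside, z up its axis
- nugget: flat round glass nugget 18 across, 8 high, loose on the bottom of the narrowest cup; origin at the centre of its underside
- foil_roll: bystander: a roll of copper foil lying flat, ring 48 across, 9 high; origin at the centre of its underside
- pliers: bystander: black-handled pliers lying flat, about 125 long, 15 high; origin under the pivot, jaws towards +x
- cutter: bystander: glass cutter with a wooden grip lying flat, 125 long, 12 high; origin under the middle of the grip
- glass_offcut: bystander: flat piece of green glass 70 x 40 x 5; origin at the centre of its underside
- glass_strip: bystander: flat strip of amber glass 90 x 25 x 5; origin at the centre of its underside
- solder_reel: bystander: reel of solder standing on its flange, 52 across, 36 high; origin at the centre of its underside

How it is judged:
By the outcome, as a careful person would: the job done as asked, in the order asked, and still so for the second after the job is handed in, with the robot touching nothing.
It also fails if it takes over 66 s, if anything falls off the work surface, if the arm or the gripper's body presses on something with over 40 N, if the wrist force passes 120 N, or if a joint passes its speed limit or range.

## Working session

There is one attempt and no reset: what is moved stays moved. The work goes in short steps, Python scripts to look and compute and a tool call to move; the robot and the scene stay as the last step left them, time stands still between calls to the robot, and variables do not carry over. Pictures are saved under pics/ and viewed, and the job is handed in when it is done.

Besides the shell and the picture viewer there is one more tool, called after ">>>" by a JSON object that holds its "op" and its "data". play_rows: Moves the arm, as the interface text tells. Its arguments: {"type":"object","properties":{"series":{"type":"array"},"jaw":{"type":"number"},"force":{"type":"number"}},"required":["series"]}

```bash
mkdir -p pics; ls
python3 - <<'E'
from cell import bot, imaging, ticket
import cv2
o=bot.get_obs()
for k,v in o.items(): print(k,v)
for n in ("scene","top","wrist"):
    d=imaging.get_image(n); cv2.imwrite(f"pics/{n}0.png",d["color"][:,:,::-1])
    print(n,d["intrinsics"],d["R"],d["t"])
E
```

```text
pics
clock 0.0
joint_pos [-1.42439854e+00  3.13426309e-01  1.49840185e+00  1.13583233e-05
  1.33102928e+00 -2.23379736e-01]
joint_vel [-5.48707982e-04 -2.08997668e-05 -8.76561738e-04  1.24529761e-03
  5.88594463e-04  1.33381137e-03]
joint_torque [-1.93667556e-04 -4.02208722e+01 -2.52272093e+01  6.94031361e-02
  3.52690369e-02 -1.17772970e-04]
position [ 189.7056031  -489.27828477  246.18645556]
eef_rot [-4.67793281e-04  8.25046950e-01 -5.65063829e-01 -4.25583001e-04]
wrist_force [-0.37743374  0.00709549  0.50009254]
ft_torque [ 0.02590107 -0.00760788 -0.01501765]
finger_gap 0.9990871768249975
scene [[477.57456835   0.         282.25582364]
 [  0.         477.57456835 213.84231145]
 [  0.           0.           1.        ]] [[ 8.49826238e-01  5.27062951e-01  1.00807901e-04]
 [ 3.46555111e-01 -5.58634718e-01 -7.53542836e-01]
 [-3.97108197e-01  6.40415410e-01 -6.57398801e-01]] [-472.60160071 -149.72904678 1365.64831813]
top [[445.85784584   0.         288.64198191]
 [  0.         445.85784584 208.73469076]
 [  0.           0.           1.        ]] [[ 0.13041087 -0.99144538 -0.0053906 ]
 [-0.96757424 -0.12608093 -0.21886913]
 [ 0.21631714  0.03375872 -0.97573933]] [-58.71545561 570.81832114 778.10638185]
wrist [[325.1922621    0.         283.95362277]
 [  0.         325.1922621  207.1022455 ]
 [  0.           0.           1.        ]] [[ 3.61408293e-01 -9.32407519e-01 -5.13909115e-04]
 [-8.86699014e-01 -3.43861675e-01  3.09069584e-01]
 [-2.88355517e-01 -1.11244628e-01 -9.51039289e-01]] [-525.26365668  -43.9514155   389.99099969]
```

View pics/scene0.png

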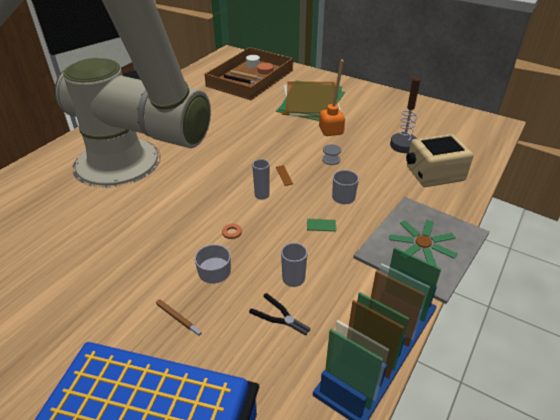

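View pics/top0.png

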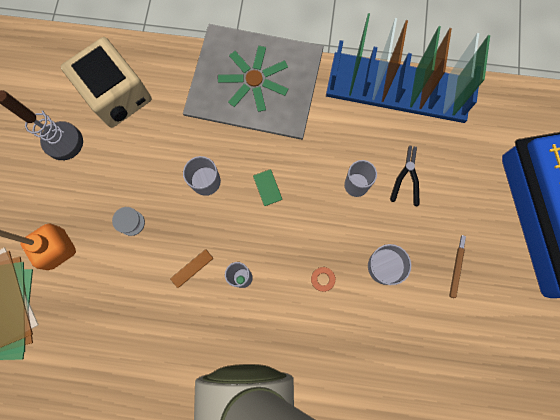

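View pics/wrist0.png

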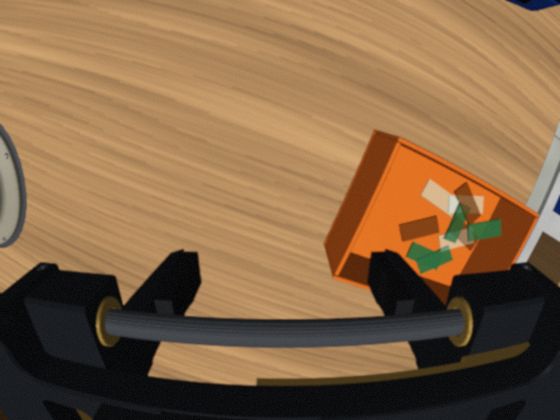

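The scene and top views show all four cups upright. In the top view, the widest is at about (389,265), the second at (202,176), the third at (360,178), and the narrowest, holding the green nugget, at (238,275). The wrist view shows only the bench and a scrap bin. Next I'll fit the rims.

```bash
cat > h.py <<'E'
import numpy as np, cv2
from cell import bot, imaging
from scipy.spatial.transform import Rotation as Rot
CUPS=dict(widest=(77,46),second=(66,64),third=(55,82),narrowest=(44,100))
def grab(n,save=None):
    d=imaging.get_image(n)
    if save: cv2.imwrite(save,d["color"][:,:,::-1])
    return d
def cast(d,uv,z):
    uv=np.atleast_2d(uv).astype(float); K=d["intrinsics"];R=np.array(d["R"]);t=np.array(d["t"])
    r=np.c_[(uv-K[:2,2])/[K[0,0],K[1,1]],np.ones(len(uv))]@R
    c=-R.T@t
    return c+r*((z-c[2])/r[:,2])[:,None]
def proj(d,X):
    c=np.array(d["R"])@X+d["t"]; p=d["intrinsics"]@c; return p[:2]/p[2]
def mask(d,box):
    hsv=cv2.cvtColor(d["color"],cv2.COLOR_RGB2HSV)
    m=((hsv[...,1]<70)).astype(np.uint8)
    b=np.zeros_like(m); u0,v0,u1,v1=box; b[v0:v1,u0:u1]=1
    return m*b
def rim(d,box,R,z):
    m=cv2.morphologyEx(mask(d,box),cv2.MORPH_OPEN,np.ones((3,3)))
    cs,_=cv2.findContours(m,cv2.RETR_EXTERNAL,cv2.CHAIN_APPROX_NONE)
    c=max(cs,key=cv2.contourArea)[:,0,:].astype(float)
    P=cast(d,c,z)[:,:2]
    # push half a pixel outwards
    best=(0,);rng=np.random.default_rng(0);n=len(P)
    R=R-.5
    for _ in range(3000):
        i,j=rng.integers(0,n,2); a,b=P[i],P[j]; L=np.linalg.norm(b-a)
        if L<R*.6 or L>=2*R: continue
        h=np.sqrt(R*R-L*L/4); p=np.array([-(b-a)[1],(b-a)[0]])/L
        for s in(1,-1):
            o=(a+b)/2+s*h*p
            r=np.abs(np.linalg.norm(P-o,axis=1)-R)
            k=(r<1.5).sum()
            if k>best[0]: best=(k,o,r<1.5)
    o=best[1]
    from scipy.optimize import least_squares
    for _ in range(3):
        inl=np.abs(np.linalg.norm(P-o,axis=1)-R)<1.8
        o=least_squares(lambda q:np.linalg.norm(P[inl]-q,axis=1)-R,o).x
    return o,int(inl.sum()),n,cv2.boundingRect(m)
E
python3 - <<'E'
from h import *
T=grab("top");S=grab("scene")
bt=dict(widest=(360,236,420,295),second=(175,148,228,205),third=(338,152,384,204),narrowest=(220,256,258,294))
bs=dict(widest=(190,240,238,288),second=(326,166,364,208),third=(274,236,314,292),narrowest=(246,152,277,205))
for k,(D,h) in CUPS.items():
    print(k,"top",rim(T,bt[k],D/2,h),"scene",rim(S,bs[k],D/2,h))
# obstacles
for n,uv in dict(rackL=(328,95),rackR=(465,120),cloth=(300,138)).items(): print(n,cast(T,uv,20))
o=bot.get_obs();q=o["eef_rot"];print(Rot.from_quat(np.r_[q[1:],q[0]]).as_matrix())
E
```

```text
widest top (array([ 496.81683313, -185.6557668 ]), 90, 121, (368, 244, 43, 41)) scene (array([ 495.72217902, -185.77296904]), 55, 112, (195, 244, 36, 39))
second top (array([622.81732565, 194.90795471]), 63, 104, (183, 156, 38, 40)) scene (array([621.76537496, 195.77554746]), 36, 95, (332, 170, 27, 34))
third top (array([ 654.08586901, -112.44499706]), 55, 96, (345, 160, 32, 37)) scene (array([ 653.85442196, -112.85382373]), 43, 112, (281, 243, 27, 44))
narrowest top (array([437.81226872,  88.66496344]), 57, 75, (225, 262, 27, 26)) scene (array([436.33942803,  90.33132772]), 24, 98, (252, 159, 18, 40))
rackL [[837.14157358 -32.78371164  20.        ]]
rackR [[ 817.38793519 -320.68604332   20.        ]]
cloth [[734.14198051  13.65155934  20.        ]]
[[ 3.61451246e-01 -9.32391007e-01 -8.44262134e-05]
 [-9.32390869e-01 -3.61451240e-01  5.18774784e-04]
 [-5.14216902e-04 -1.08793562e-04 -9.99999862e-01]]
```

Both cameras agree on the rim centres to about 1–2 mm. I'll start with cup_second.

```bash
cat >> h.py <<'E'
def delta(target):
    o=bot.get_obs();q=o["eef_rot"];M=Rot.from_quat(np.r_[q[1:],q[0]]).as_matrix()
    x=M[:,0].copy();x[2]=0;x/=np.linalg.norm(x);z=np.array([0,0,-1.]);y=np.cross(z,x)
    d=np.array(target)-o["position"]
    print("t",round(o["clock"],2),"pos",o["position"].round(1),"tooldelta m",(np.array([d@x,d@y,d@z])/1000).round(4),"gap",round(o["finger_gap"]*88.1,1),"F",o["wrist_force"].round(1),"yaw",np.arctan2(x[1],x[0]).round(4),"j",o["joint_pos"].round(2))
E
python3 -c "
from h import *
delta([622.3,195.4,240])"
```

```text
t 0.25 pos [ 189.7 -489.4  246.5] tooldelta m [-0.4822 -0.6509  0.0065] gap 87.9 F [0.1 0.8 0.7] yaw -1.201 j [-1.42  0.31  1.5  -0.    1.33 -0.22]
```

>>> {"op": "play_rows", "data": {"series": [[-0.241, -0.3255, 0, 0], [-0.241, -0.3255, 0, 0], [-0.241, -0.3255, 0, 0], [-0.241, -0.3255, 0, 0], [-0.241, -0.3255, 0, 0], [-0.241, -0.3255, 0, 0], [-0.241, -0.3255, 0, 0], [-0.241, -0.3255, 0, 0]], "jaw": 0.088}}

```text
clock: 1.05
position: [404.1, -149.5, 246.9]
eef_rot: [0.0, 0.825, -0.565, 0.0]
wrist_force: [1.0, -1.4, -0.9]
finger_gap: 1.0
```

>>> {"op": "play_rows", "data": {"series": [[-0.241, -0.3255, 0.0065, 0], [-0.241, -0.3255, 0.0065, 0], [-0.241, -0.3255, 0.0065, 0], [-0.241, -0.3255, 0.0065, 0], [-0.241, -0.3255, 0.0065, 0], [-0.241, -0.3255, 0.0065, 0], [-0.241, -0.3255, 0.0065, 0], [-0.241, -0.3255, 0.0065, 0]]}}

```text
clock: 1.85
position: [617.8, 188.7, 240.1]
eef_rot: [0.0, 0.825, -0.565, -0.0]
wrist_force: [0.9, -1.3, -0.3]
finger_gap: 0.999
```

```bash
python3 -c "
from h import *
delta([622.3,195.4,100])"
```

```text
t 1.85 pos [617.8 188.7 240.1] tooldelta m [-0.0046 -0.0066  0.1401] gap 88.0 F [ 0.9 -1.3 -0.3] yaw -1.2008 j [ 0.12  0.59  1.1  -0.    1.45  1.32]
```

>>> {"op": "play_rows", "data": {"series": [[0, 0, 0.02, 0], [0, 0, 0.05, 0], [0, 0, 0.08, 0], [0, 0, 0.1, 0], [0, 0, 0.1, 0], [0, 0, 0.1, 0]]}}

```text
clock: 2.45
position: [617.4, 186.7, 141.0]
eef_rot: [-0.0, 0.825, -0.565, 0.0]
wrist_force: [0.3, 0.5, 0.7]
finger_gap: 1.0
```

```bash
python3 -c "
from h import *
delta([622.3,195.4,50])
grab('wrist','pics/w1.png')"
```

```text
t 2.45 pos [617.4 186.7 141. ] tooldelta m [-0.0064 -0.0077  0.091 ] gap 88.1 F [0.3 0.5 0.7] yaw -1.2011 j [0.11 0.67 1.24 0.   1.24 1.31]
```

View pics/w1.png

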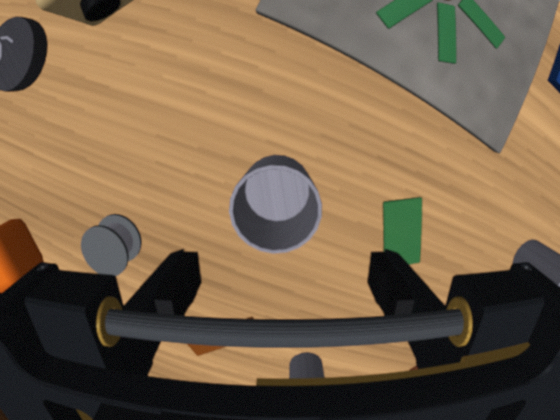

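The wrist picture shows the second cup's rim centred near (276,208), a little left of the jaw centre at about u=284. That matches the computed −6 mm in x, so I'll correct that and descend.

>>> {"op": "play_rows", "data": {"series": [[-0.0064, -0.0077, 0.01, 0], [-0.0064, -0.0077, 0.03, 0], [-0.0064, -0.0077, 0.05, 0], [-0.0064, -0.0077, 0.07, 0], [-0.0064, -0.0077, 0.083, 0], [-0.0064, -0.0077, 0.091, 0], [-0.0064, -0.0077, 0.091, 0], [-0.0064, -0.0077, 0.091, 0]]}}

```text
clock: 3.3
position: [622.5, 195.6, 50.1]
eef_rot: [-0.0, 0.825, -0.565, 0.0]
wrist_force: [0.5, -0.7, 0.3]
finger_gap: 0.998
```

```bash
python3 -c "
from h import *
delta([622.3,195.4,50])
grab('scene','pics/s1.png')"
```

```text
t 3.3 pos [622.5 195.6  50.1] tooldelta m [0.0001 0.0002 0.0001] gap 88.0 F [ 0.5 -0.7  0.3] yaw -1.2009 j [0.13 0.78 1.28 0.   1.08 1.33]
```

View pics/s1.png

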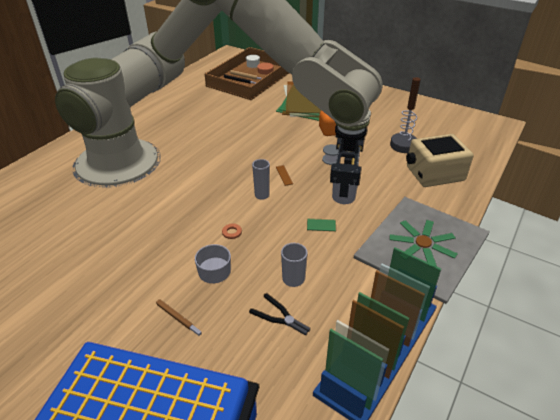

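>>> {"op": "play_rows", "data": {"series": [[0, 0, 0, 0], [0, 0, 0, 0], [0, 0, 0, 0], [0, 0, 0, 0], [0, 0, 0, 0], [0, 0, 0, 0]], "jaw": 0.05, "force": 30}}

```text
clock: 3.95
position: [622.2, 195.4, 49.7]
eef_rot: [-0.0, 0.825, -0.565, 0.0]
wrist_force: [-0.1, -1.2, 3.2]
finger_gap: 0.733
```

>>> {"op": "play_rows", "data": {"series": [[0, 0, -0.003, 0], [0, 0, -0.012, 0], [0, 0, -0.03, 0], [0, 0, -0.055, 0], [0, 0, -0.08, 0], [0, 0, -0.095, 0], [0, 0, -0.1, 0], [0, 0, -0.1, 0]]}}

```text
clock: 4.75
position: [622.0, 195.5, 149.6]
eef_rot: [-0.0, 0.825, -0.565, 0.0]
wrist_force: [0.8, 0.2, -3.0]
finger_gap: 0.739
```

```bash
python3 -c "
from h import *
delta([496.3,-185.7,150])"
```

```text
t 4.75 pos [622.  195.5 149.6] tooldelta m [ 0.31    0.255  -0.0004] gap 65.1 F [ 0.8  0.2 -3. ] yaw -1.201 j [0.13 0.67 1.2  0.   1.27 1.33]
```

>>> {"op": "play_rows", "data": {"series": [[0.009, 0.0077, 0, 0], [0.028, 0.023, 0, 0], [0.053, 0.0435, 0, 0], [0.081, 0.0665, 0, 0], [0.109, 0.0895, 0, 0], [0.137, 0.1125, 0, 0], [0.165, 0.1355, 0, 0], [0.193, 0.1585, 0, 0]]}}

```text
clock: 5.55
position: [542.4, -43.5, 148.3]
eef_rot: [0.0, 0.825, -0.565, -0.001]
wrist_force: [0.5, -0.5, -2.3]
finger_gap: 0.731
```

>>> {"op": "play_rows", "data": {"series": [[0.028, 0.023, 0, 0], [0.055, 0.045, 0, 0], [0.08, 0.066, 0, 0], [0.098, 0.081, 0, 0], [0.11, 0.0905, 0, 0], [0.117, 0.0965, 0, 0], [0.117, 0.0965, 0, 0], [0.117, 0.0965, 0, 0]]}}

```text
clock: 6.35
position: [496.3, -185.1, 149.1]
eef_rot: [-0.0, 0.825, -0.565, -0.0]
wrist_force: [-0.5, 0.6, -2.9]
finger_gap: 0.732
```

```bash
python3 -c "
from h import *
delta([496.3,-185.7,150])
T=grab('top','pics/t2.png');S=grab('scene','pics/s2.png')
o=bot.get_obs()
print(proj(T,o['position']),proj(S,o['position']))
"
```

```text
t 6.35 pos [ 496.3 -185.1  149.1] tooldelta m [ 0.0005  0.0003 -0.0009] gap 64.5 F [-0.5  0.6 -2.9] yaw -1.2006 j [-0.58  0.42  1.62  0.    1.11  0.62]
[403.22008314 257.99902514] [207.96180494 220.45108151]
```

View pics/t2.png

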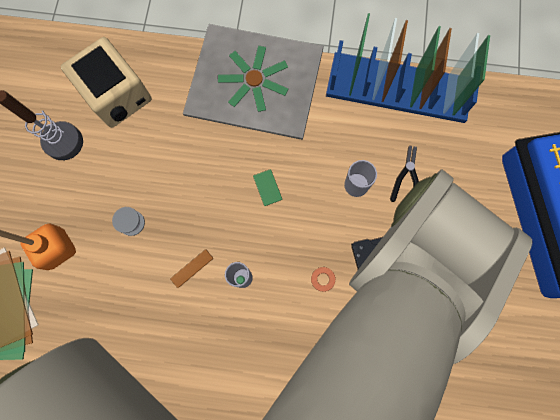

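View pics/s2.png

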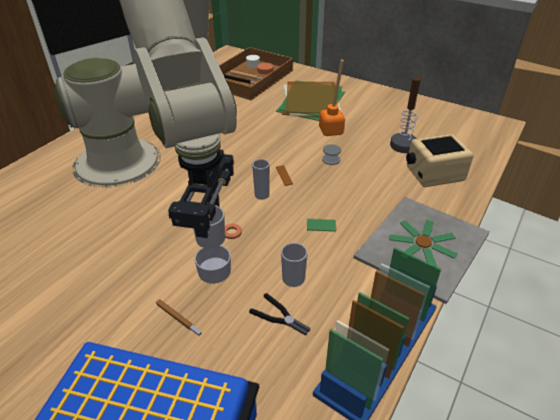

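The top view is blocked by the arm. The scene view shows the held cup upright at about (210,228), above the widest. I'll measure its foot arc in the scene view, using the known foot circle at its height.

```bash
cat >> h.py <<'E'
def foot(d,box,R,z,save=None):
    m=cv2.morphologyEx(mask(d,box),cv2.MORPH_OPEN,np.ones((3,3)))
    pts=[]
    us=[u for u in range(box[0],box[2]) if m[:,u].any()]
    for u in us: pts.append((u,np.nonzero(m[:,u])[0].max()+.5))
    pts=np.array(pts); print("cols",us[0],us[-1],"bottoms",pts[::4,1])
    k=(us[-1]-us[0])//6+1
    P=cast(d,pts[k:-k],z)[:,:2]
    from scipy.optimize import least_squares
    r=least_squares(lambda q:np.linalg.norm(P-q,axis=1)-R,P.mean(0)+[-10,10],loss="soft_l1")
    return r.x,np.abs(r.fun).mean()
E
python3 - <<'E'
from h import *
S=grab('scene')
c=cv2.resize(S["color"][195:290,170:260,::-1],None,fx=6,fy=6,interpolation=cv2.INTER_NEAREST);cv2.imwrite('pics/s2c.png',c)
print(foot(S,(192,222,230,249),30.5,99.6))
E
```

```text
cols 192 224 bottoms [225.5 241.5 245.5 248.5 248.5 248.5 248.5 248.5 248.5]
(array([ 498.72107461, -183.72795858]), np.float64(1.2667648247589849))
```

View pics/s2c.png

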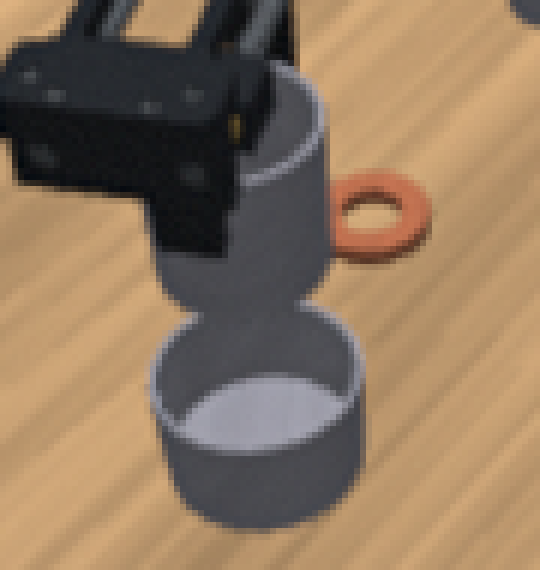

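Run:
```python
from h import *
S=grab('scene')
a=np.linspace(0,2*np.pi,200)
for n,R,z in(("w rim",38.5,46),("held foot",30.5,100),("held rim",33,164),("held z120",31.3,120)):
    P=[proj(S,[496.3+R*np.cos(t),-185.7+R*np.sin(t),z]) for t in a];P=np.array(P)
    print(n,(P.min(0)-[170,195])*6,(P.max(0)-[170,195])*6)
```

```text
w rim [146.29410047 293.53230378] [364.11794343 450.5563306 ]
held foot [150.81945931 200.13996747] [329.65572631 323.88350111]
held rim [119.69313399  55.93631118] [321.96565851 188.42001119]
held z120 [141.33376183 156.29243152] [327.37920992 282.94163894]
```

>>> {"op": "play_rows", "data": {"series": [[0, 0.001, 0.008, 0], [0, 0.001, 0.023, 0], [0, 0.001, 0.04, 0], [0, 0.001, 0.053, 0], [0, 0.001, 0.063, 0], [0, 0.001, 0.071, 0], [0, 0.001, 0.077, 0], [0, 0.001, 0.08, 0]]}}

```text
clock: 7.35
position: [495.4, -186.2, 68.9]
eef_rot: [0.0, 0.825, -0.565, -0.0]
wrist_force: [-0.2, -0.4, -2.5]
finger_gap: 0.735
```

>>> {"op": "play_rows", "data": {"series": [[0, 0, 0.003, 0], [0, 0, 0.005, 0], [0, 0, 0.007, 0], [0, 0, 0.009, 0], [0, 0, 0.009, 0]]}}

```text
clock: 7.85
position: [495.3, -186.1, 60.1]
eef_rot: [0.0, 0.825, -0.565, -0.0]
wrist_force: [0.2, -0.3, -2.9]
finger_gap: 0.734
```

Run:
```python
from h import *
delta([496.3,-185.7,58])
S=grab('scene')
c=cv2.resize(S["color"][195:290,170:260,::-1],None,fx=6,fy=6,interpolation=cv2.INTER_NEAREST);cv2.imwrite('pics/s3c.png',c)
```

```text
t 7.85 pos [ 495.3 -186.1   60.1] tooldelta m [-0.     -0.0011  0.0021] gap 64.7 F [ 0.2 -0.3 -2.9] yaw -1.201 j [-0.58  0.55  1.69 -0.    0.9   0.62]
```

View pics/s3c.png

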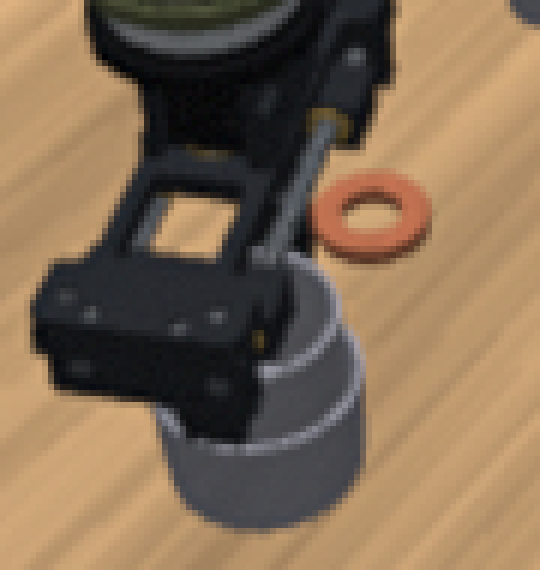

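The cup has entered the widest freely, with no contact force. I'll lower the last 2 mm until it touches.

>>> {"op": "play_rows", "data": {"series": [[0, 0, 0.001, 0], [0, 0, 0.002, 0], [0, 0, 0.002, 0]]}}

```text
clock: 8.2
position: [495.3, -186.1, 58.2]
eef_rot: [0.0, 0.825, -0.565, -0.0]
wrist_force: [0.1, -0.5, -2.9]
finger_gap: 0.737
```

>>> {"op": "play_rows", "data": {"series": [[0, 0, 0.0005, 0], [0, 0, 0.0008, 0], [0, 0, 0.0008, 0]]}}

```text
clock: 8.5
position: [495.4, -186.2, 57.6]
eef_rot: [-0.0, 0.825, -0.565, 0.0]
wrist_force: [-1.4, 0.5, -1.5]
finger_gap: 0.732
```

Contact at the expected height of 57.6. I'll release and lift.

>>> {"op": "play_rows", "data": {"series": [[0, 0, 0.0004, 0], [0, 0, 0.0004, 0], [0, 0, 0.0004, 0], [0, 0, 0.0004, 0], [0, 0, 0.0004, 0]], "jaw": 0.088}}

```text
clock: 9.0
position: [495.4, -186.2, 57.1]
eef_rot: [-0.0, 0.825, -0.565, 0.0]
wrist_force: [0.2, -0.3, 0.0]
finger_gap: 1.003
```

>>> {"op": "play_rows", "data": {"series": [[0, 0, -0.005, 0], [0, 0, -0.02, 0], [0, 0, -0.05, 0], [0, 0, -0.09, 0], [0, 0, -0.13, 0], [0, 0, -0.15, 0], [0, 0, -0.15, 0], [0, 0, -0.15, 0]]}}

```text
clock: 9.8
position: [495.1, -186.0, 206.5]
eef_rot: [0.0, 0.825, -0.565, -0.0]
wrist_force: [0.1, -0.1, -0.7]
finger_gap: 0.994
```

Run:
```python
from h import *
delta([654,-112.6,150])
S=grab('scene')
c=cv2.resize(S["color"][195:290,170:260,::-1],None,fx=6,fy=6,interpolation=cv2.INTER_NEAREST);cv2.imwrite('pics/s4c.png',c)
```

```text
t 9.8 pos [ 495.1 -186.   206.5] tooldelta m [-0.011  -0.1747  0.0565] gap 87.6 F [ 0.1 -0.1 -0.7] yaw -1.201 j [-0.58  0.36  1.55 -0.    1.24  0.62]
```

View pics/s4c.png

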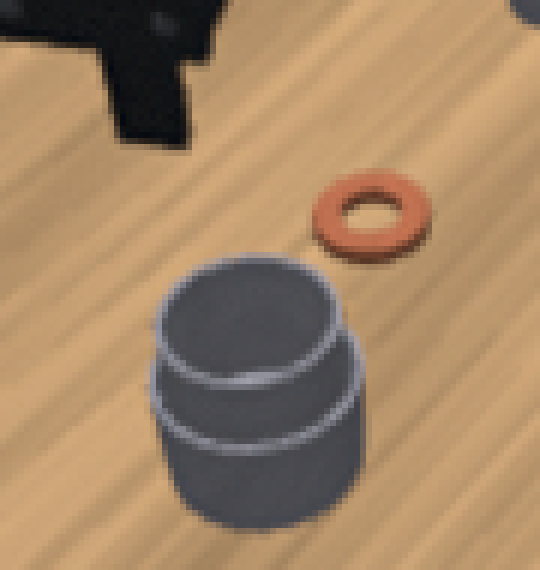

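The second cup sits level inside the widest. Now the third.

>>> {"op": "play_rows", "data": {"series": [[-0.002, -0.03, 0, 0], [-0.005, -0.075, 0, 0], [-0.008, -0.12, 0.02, 0], [-0.011, -0.16, 0.04, 0], [-0.011, -0.1747, 0.0565, 0], [-0.011, -0.1747, 0.0565, 0], [-0.011, -0.1747, 0.0565, 0]]}}

```text
clock: 10.55
position: [653.5, -112.9, 149.7]
eef_rot: [0.0, 0.825, -0.565, -0.001]
wrist_force: [-0.2, 0.1, 0.3]
finger_gap: 1.001
```

Run:
```python
from h import *
delta([654,-112.6,68])
T=grab('top','pics/t5.png')
S=grab('scene')
for R,z in((33,72),):print(rim(S,(190,232,232,262),R,z))
grab('wrist','pics/w5.png')
```

```text
t 10.55 pos [ 653.5 -112.9  149.7] tooldelta m [-0.0002 -0.0006  0.0817] gap 88.2 F [-0.2  0.1  0.3] yaw -1.201 j [-0.35  0.7   1.15 -0.    1.29  0.85]
(array([ 494.95535668, -185.28541162]), 44, 99, (195, 237, 36, 25))
```

View pics/t5.png

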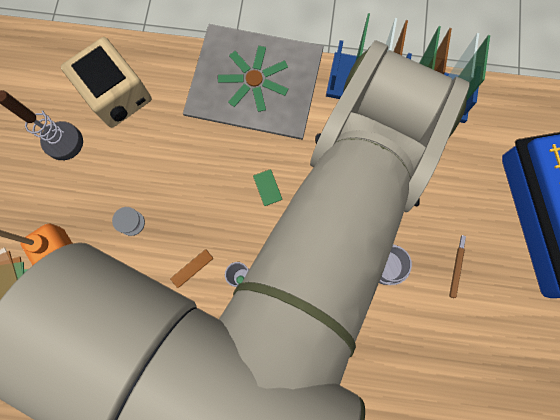

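View pics/w5.png

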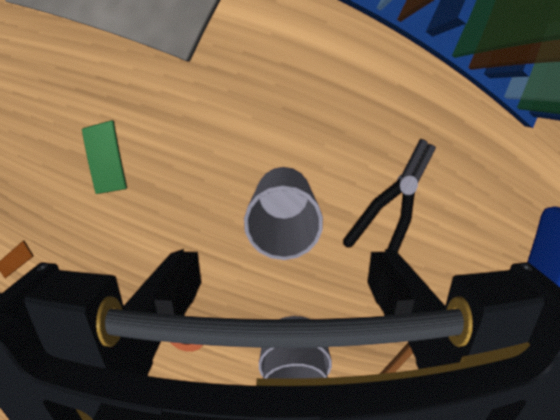

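Run:
```python
from h import *
T=grab('top')
for z in (200,300): print(cast(T,[(382,42),(468,80)],z).round(0))
for z in (0,100): print(cast(T,[(365,14),(330,95),(405,22)],z).round(0))
S=grab('scene','pics/s5.png')
```

```text
[[ 854. -109.  200.]
 [ 801. -258.  200.]]
[[ 787.  -95.  300.]
 [ 742. -222.  300.]]
[[1055.  -94.    0.]
 [ 848.  -38.    0.]
 [1046. -184.    0.]]
[[ 980.  -85.  100.]
 [ 796.  -35.  100.]
 [ 972. -165.  100.]]
```

View pics/s5.png

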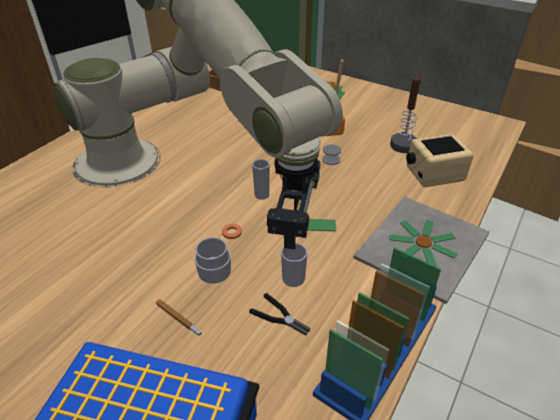

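The scene shows the wrist high and clear of the rack, and the third cup sits between the open fingers at (294,265). Descending to grasp.

>>> {"op": "play_rows", "data": {"series": [[0, -0.0006, 0.015, 0], [0, -0.0006, 0.035, 0], [0, -0.0006, 0.055, 0], [0, -0.0006, 0.07, 0], [0, -0.0006, 0.079, 0], [0, -0.0006, 0.0817, 0], [0, -0.0006, 0.0817, 0]]}}

```text
clock: 11.5
position: [655.0, -112.6, 69.0]
eef_rot: [-0.0, 0.825, -0.565, 0.0]
wrist_force: [0.2, 1.0, 0.7]
finger_gap: 0.998
```

>>> {"op": "play_rows", "data": {"series": [[0, 0, 0, 0], [0, 0, 0, 0], [0, 0, 0, 0], [0, 0, 0, 0], [0, 0, 0, 0], [0, 0, 0, 0], [0, 0, 0, 0]], "jaw": 0.04, "force": 30}}

```text
clock: 12.2
position: [654.9, -112.5, 69.1]
eef_rot: [-0.0, 0.825, -0.565, 0.0]
wrist_force: [-0.5, 0.9, 2.6]
finger_gap: 0.613
```

>>> {"op": "play_rows", "data": {"series": [[0, 0, -0.003, 0], [0, 0, -0.012, 0], [0, 0, -0.03, 0], [0, 0, -0.055, 0], [0, 0, -0.08, 0], [0, 0, -0.105, 0], [0, 0, -0.12, 0], [0, 0, -0.12, 0]]}}

```text
clock: 13.0
position: [655.6, -112.8, 191.8]
eef_rot: [-0.001, 0.825, -0.565, 0.002]
wrist_force: [-0.1, 0.6, -2.3]
finger_gap: 0.613
```

Run:
```python
from h import *
delta([495.2,-185.8,188])
T=grab('top','pics/t6.png')
```

```text
t 13.0 pos [ 655.6 -112.8  191.8] tooldelta m [0.0101 0.1759 0.0038] gap 54.0 F [-0.1  0.6 -2.3] yaw -1.201 j [-0.35  0.67  1.1   0.    1.37  0.85]
```

>>> {"op": "play_rows", "data": {"series": [[0.0005, 0.008, 0, 0], [0.0015, 0.026, 0, 0], [0.003, 0.053, 0, 0], [0.0045, 0.08, 0, 0], [0.006, 0.107, 0.002, 0], [0.0078, 0.134, 0.005, 0], [0.009, 0.154, 0.01, 0], [0.0098, 0.168, 0.015, 0]]}}

```text
clock: 13.85
position: [499.7, -182.7, 172.8]
eef_rot: [0.0, 0.825, -0.565, -0.001]
wrist_force: [0.3, -0.3, -1.4]
finger_gap: 0.616
```

>>> {"op": "play_rows", "data": {"series": [[0.0003, 0.005, 0.004, 0], [0.0004, 0.007, 0.005, 0], [0.0004, 0.007, 0.005, 0], [0.0004, 0.007, 0.005, 0]]}}

```text
clock: 14.25
position: [495.7, -185.1, 168.9]
eef_rot: [-0.0, 0.825, -0.565, 0.0]
wrist_force: [0.1, -0.5, -2.2]
finger_gap: 0.613
```

Run:
```python
from h import *
delta([496.1,-185.6,76.5])
S=grab('scene')
c=cv2.resize(S["color"][185:290,165:260,::-1],None,fx=6,fy=6,interpolation=cv2.INTER_NEAREST)[:600];cv2.imwrite('pics/s6c.png',c)
o=bot.get_obs()['position'];a=np.linspace(0,2*np.pi,200)
for n,R,z,x,y in(("2 rim",33,72,495.4,-185.6),("held foot",25,o[2]-69,o[0],o[1]),("held rim",27.5,o[2]+13,o[0],o[1])):
    P=np.array([proj(S,[x+R*np.cos(t),y+R*np.sin(t),z]) for t in a])
    print(n,(P.min(0)-[165,185])*6,(P.max(0)-[165,185])*6)
```

```text
t 14.25 pos [ 495.7 -185.1  168.9] tooldelta m [ 0.0006 -0.0001  0.0924] gap 54.0 F [ 0.1 -0.5 -2.2] yaw -1.2005 j [-0.58  0.4   1.6   0.    1.15  0.62]
2 rim [181.38251018 311.61171702] [371.22053476 445.79587801]
held foot [196.99000402 269.3860395 ] [343.46736637 370.66972994]
held rim [159.80082717  83.59948802] [330.39918985 193.38079432]
```

View pics/s6c.png

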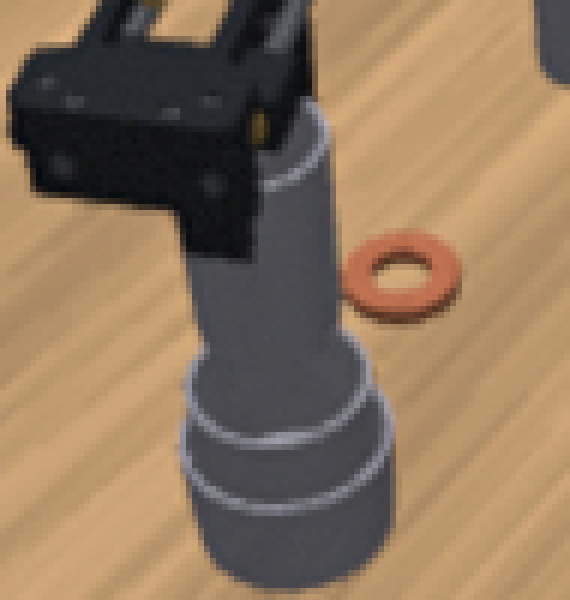

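Predicted and seen outlines agree to within about 0.5 px: the second rim's right edge is at crop 371 against 371 predicted, and the held rim's is at 332 against 330. The seated TCP height for this cup is 16 + 69 = 85, not the 76.5 I typed, so the descent is 84 mm.

>>> {"op": "play_rows", "data": {"series": [[0.0005, 0, 0.008, 0], [0.0005, 0, 0.022, 0], [0.0005, 0, 0.038, 0], [0.0005, 0, 0.05, 0], [0.0005, 0, 0.06, 0], [0.0005, 0, 0.068, 0], [0.0005, 0, 0.074, 0], [0.0005, 0, 0.077, 0]]}}

```text
clock: 15.1
position: [495.5, -185.7, 91.4]
eef_rot: [0.0, 0.825, -0.565, -0.0]
wrist_force: [0.3, 0.2, -1.8]
finger_gap: 0.614
```

>>> {"op": "play_rows", "data": {"series": [[0, 0, 0.002, 0], [0, 0, 0.004, 0], [0, 0, 0.005, 0], [0, 0, 0.005, 0]]}}

```text
clock: 15.5
position: [495.6, -185.8, 87.0]
eef_rot: [-0.0, 0.825, -0.565, 0.0]
wrist_force: [0.1, -0.7, -2.6]
finger_gap: 0.617
```

>>> {"op": "play_rows", "data": {"series": [[0, 0, 0.001, 0], [0, 0, 0.0015, 0], [0, 0, 0.0015, 0]]}}

```text
clock: 15.8
position: [495.5, -185.7, 85.4]
eef_rot: [0.0, 0.825, -0.565, -0.0]
wrist_force: [-0.3, 0.2, -1.9]
finger_gap: 0.611
```

>>> {"op": "play_rows", "data": {"series": [[0, 0, 0.0007, 0], [0, 0, 0.001, 0], [0, 0, 0.001, 0]]}}

```text
clock: 16.1
position: [495.7, -185.8, 85.1]
eef_rot: [-0.0, 0.825, -0.565, 0.0]
wrist_force: [-2.4, 2.6, 5.3]
finger_gap: 0.609
```

Contact at 85.1 with an upward force of 5 N, so it is seated. Release and lift.

>>> {"op": "play_rows", "data": {"series": [[0, 0, 0, 0], [0, 0, 0, 0], [0, 0, 0, 0], [0, 0, 0, 0], [0, 0, 0, 0], [0, 0, 0, 0]], "jaw": 0.088}}

```text
clock: 16.7
position: [495.5, -185.8, 84.4]
eef_rot: [0.0, 0.825, -0.565, -0.0]
wrist_force: [-0.5, -0.1, -0.7]
finger_gap: 0.998
```

>>> {"op": "play_rows", "data": {"series": [[0, 0, -0.005, 0], [0, 0, -0.02, 0], [0, 0, -0.05, 0], [0, 0, -0.09, 0], [0, 0, -0.125, 0], [0, 0, -0.14, 0], [0, 0, -0.14, 0], [0, 0, -0.14, 0]]}}

```text
clock: 17.5
position: [495.3, -185.6, 223.8]
eef_rot: [0.0, 0.825, -0.565, -0.0]
wrist_force: [-0.8, 0.2, -0.5]
finger_gap: 0.998
```

Run:
```python
from h import *
delta([437.1,89.5,225])
S=grab('scene')
c=cv2.resize(S["color"][185:290,165:260,::-1],None,fx=6,fy=6,interpolation=cv2.INTER_NEAREST)[:600];cv2.imwrite('pics/s7c.png',c)
print(rim(S,(190,222,232,248),27.5,98))
```

```text
t 17.5 pos [ 495.3 -185.6  223.8] tooldelta m [-0.2775 -0.0452 -0.0012] gap 87.9 F [-0.8  0.2 -0.5] yaw -1.201 j [-0.58  0.34  1.52  0.    1.28  0.62]
(array([ 493.76256464, -185.6594682 ]), 46, 77, (196, 230, 31, 18))
```

View pics/s7c.png

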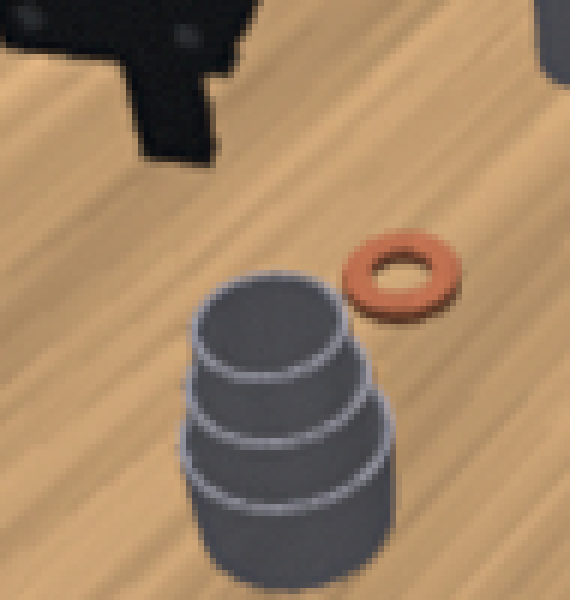

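The third is seated level. On to the narrowest.

>>> {"op": "play_rows", "data": {"series": [[-0.03, -0.005, 0, 0], [-0.078, -0.0127, 0, 0], [-0.126, -0.0205, 0, 0], [-0.174, -0.0283, 0, 0], [-0.222, -0.0362, 0, 0], [-0.262, -0.0427, 0, 0], [-0.2775, -0.0452, 0, 0], [-0.2775, -0.0452, 0, 0]]}}

```text
clock: 18.35
position: [436.4, 90.9, 223.4]
eef_rot: [0.0, 0.826, -0.564, -0.001]
wrist_force: [0.8, -0.6, -0.5]
finger_gap: 0.997
```

Run:
```python
from h import *
delta([437.1,89.5,86])
grab('wrist','pics/w8.png')
T=grab('top','pics/t8.png')
```

```text
t 18.35 pos [436.4  90.9 223.4] tooldelta m [ 1.600e-03 -1.000e-04  1.374e-01] gap 87.8 F [ 0.8 -0.6 -0.5] yaw -1.1979 j [-0.06  0.16  1.76  0.    1.23  1.14]
```

View pics/w8.png

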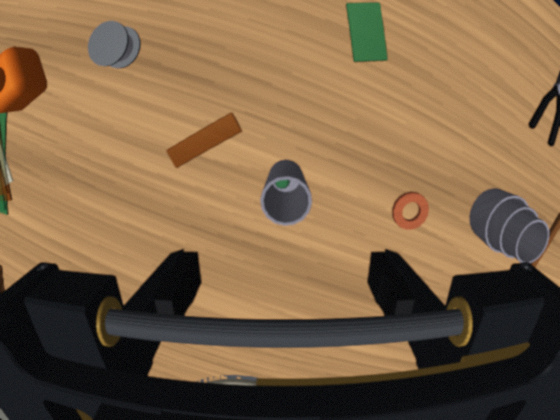

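View pics/t8.png

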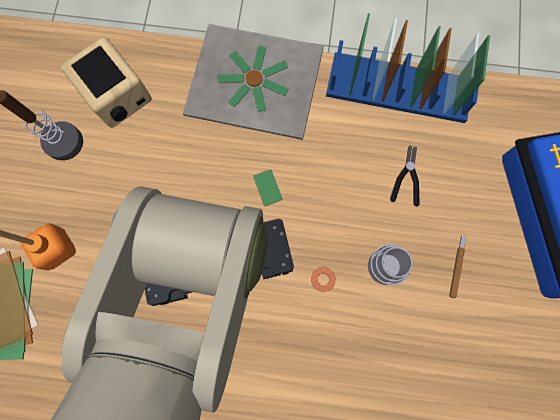

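The wrist view shows the narrowest cup at about (286,200), on the jaw centre, with the nugget inside, and the nest at right. The top view shows the nest at (390,265) unobstructed, so I'll measure the third's rim there.

Run:
```python
from h import *
T=grab('top')
c=cv2.resize(T["color"][235:295,358:422,::-1],None,fx=9,fy=9,interpolation=cv2.INTER_NEAREST)
cv2.imwrite('pics/t8raw.png',c)
a=np.linspace(0,2*np.pi,100)
for R,z,col in((26.5,98,(0,0,255)),(32,72,(0,255,0)),(37.5,46,(255,0,0))):
    for t in a:
        p=proj(T,[496.0+R*np.cos(t),-185.7+R*np.sin(t),z]); q=((p-[358,235]+.5)*9).astype(int); cv2.circle(c,tuple(int(v) for v in q),1,col,-1)
cv2.imwrite('pics/t8c.png',c)
```

```text
(no output)
```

View pics/t8c.png

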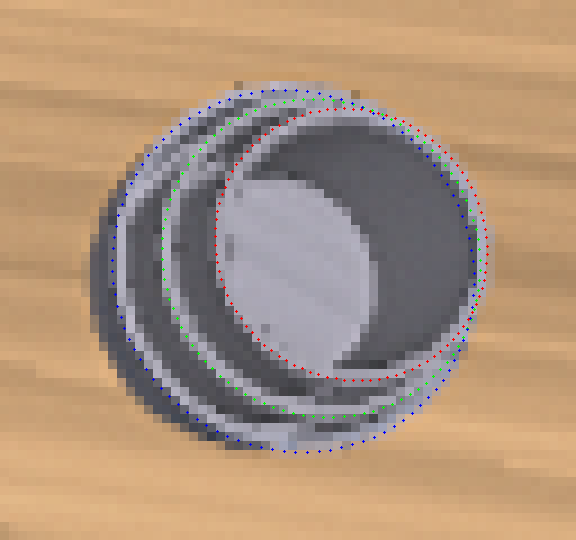

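The drawn circles at (496, −185.7) coincide with all three rims to well under a pixel, about 1 mm. Now I'll pick the narrowest.

>>> {"op": "play_rows", "data": {"series": [[0.0, 0, 0.015, 0], [0.001, 0, 0.04, 0], [0.001, 0, 0.07, 0], [0.001, 0, 0.095, 0], [0.001, 0, 0.115, 0], [0.001, 0, 0.128, 0], [0.001, 0, 0.134, 0], [0.001, 0, 0.137, 0]]}}

```text
clock: 19.3
position: [437.8, 87.6, 87.0]
eef_rot: [0.0, 0.825, -0.566, -0.0]
wrist_force: [-0.2, 0.2, 0.2]
finger_gap: 1.0
```

>>> {"op": "play_rows", "data": {"series": [[0, 0, 0, 0], [0, 0, 0, 0]]}}

```text
clock: 19.5
position: [438.1, 88.2, 87.9]
eef_rot: [-0.0, 0.825, -0.565, 0.0]
wrist_force: [-0.0, -0.1, 0.1]
finger_gap: 1.001
```

Run:
```python
from h import *
delta([437.1,89.5,86])
```

```text
t 19.5 pos [438.1  88.2  87.9] tooldelta m [-0.0016  0.0005  0.0019] gap 88.2 F [-0.  -0.1  0.1] yaw -1.2013 j [-0.06  0.35  1.92  0.    0.87  1.14]
```

>>> {"op": "play_rows", "data": {"series": [[-0.0013, 0.0005, 0.0017, 0], [-0.0013, 0.0005, 0.0017, 0], [-0.0013, 0.0005, 0.0017, 0], [-0.0013, 0.0005, 0.0017, 0], [-0.0013, 0.0005, 0.0017, 0]], "jaw": 0.049}}

```text
clock: 20.0
position: [436.8, 89.4, 85.8]
eef_rot: [-0.0, 0.825, -0.565, 0.0]
wrist_force: [0.4, 0.2, -0.1]
finger_gap: 0.57
```

>>> {"op": "play_rows", "data": {"series": [[0, 0, 0, 0], [0, 0, 0, 0], [0, 0, 0, 0], [0, 0, 0, 0], [0, 0, 0, 0], [0, 0, 0, 0]], "jaw": 0.03, "force": 25}}

```text
clock: 20.6
position: [436.8, 89.5, 85.8]
eef_rot: [-0.0, 0.825, -0.565, 0.0]
wrist_force: [-0.1, 1.4, 1.6]
finger_gap: 0.489
```

Run:
```python
from h import *
delta([437.1,89.5,86])
S=grab('scene')
c=cv2.resize(S["color"][130:215,215:305,::-1],None,fx=6,fy=6,interpolation=cv2.INTER_NEAREST);cv2.imwrite('pics/s9c.png',c)
```

```text
t 20.6 pos [436.8  89.5  85.8] tooldelta m [ 0.0001 -0.0003 -0.0002] gap 43.1 F [-0.1  1.4  1.6] yaw -1.201 j [-0.06  0.36  1.92  0.    0.87  1.14]
```

View pics/s9c.png

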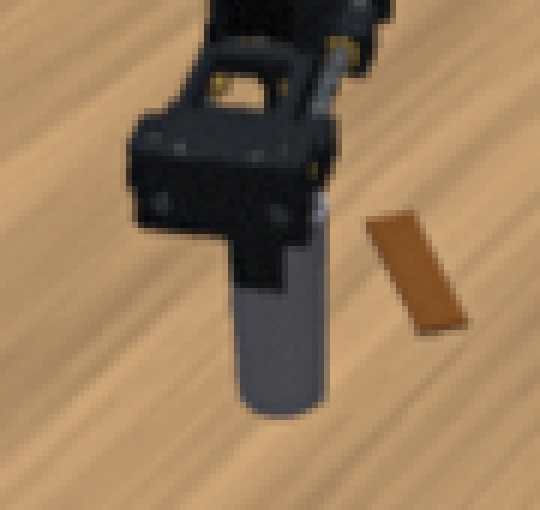

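The gap of 43 mm matches the cup, and it stands upright between the pads. Lifting.

>>> {"op": "play_rows", "data": {"series": [[0, 0, -0.003, 0], [0, 0, -0.012, 0], [0, 0, -0.03, 0], [0, 0, -0.055, 0], [0, 0, -0.08, 0], [0, 0, -0.103, 0], [0, 0, -0.118, 0], [0, 0, -0.125, 0]]}}

```text
clock: 21.45
position: [437.1, 89.4, 212.5]
eef_rot: [-0.001, 0.825, -0.565, 0.001]
wrist_force: [0.0, 0.3, -1.4]
finger_gap: 0.49
```

>>> {"op": "play_rows", "data": {"series": [[0, 0, 0, 0]]}}

```text
clock: 21.55
position: [437.0, 89.4, 211.4]
eef_rot: [-0.0, 0.825, -0.565, 0.001]
wrist_force: [-0.9, -0.0, -2.0]
finger_gap: 0.489
```

Run:
```python
from h import *
delta([496,-185.7,210])
```

```text
t 21.55 pos [437.   89.4 211.4] tooldelta m [0.2778 0.0444 0.0014] gap 43.0 F [-0.9 -0.  -2. ] yaw -1.201 j [-0.06  0.17  1.78 -0.    1.19  1.14]
```

>>> {"op": "play_rows", "data": {"series": [[0.006, 0.001, 0, 0], [0.02, 0.0032, 0, 0], [0.04, 0.0064, 0, 0], [0.063, 0.01, 0, 0], [0.087, 0.0139, 0, 0], [0.111, 0.0177, 0, 0], [0.135, 0.0216, 0, 0], [0.159, 0.0254, 0, 0]]}}

```text
clock: 22.35
position: [470.3, -69.3, 209.7]
eef_rot: [0.0, 0.825, -0.565, -0.001]
wrist_force: [1.1, 0.2, -0.8]
finger_gap: 0.489
```

>>> {"op": "play_rows", "data": {"series": [[0.024, 0.0038, 0, 0], [0.048, 0.0077, 0, 0], [0.071, 0.0114, 0, 0], [0.09, 0.0144, 0, 0], [0.105, 0.0168, 0, 0], [0.115, 0.0184, 0, 0], [0.1188, 0.019, 0, 0], [0.1188, 0.019, 0, 0]]}}

```text
clock: 23.15
position: [495.8, -185.6, 210.6]
eef_rot: [-0.0, 0.825, -0.565, -0.0]
wrist_force: [-0.4, -0.1, -1.2]
finger_gap: 0.494
```

>>> {"op": "play_rows", "data": {"series": [[0, 0, 0, 0], [0, 0, 0, 0]]}}

```text
clock: 23.35
position: [495.8, -185.0, 210.8]
eef_rot: [-0.0, 0.825, -0.565, 0.0]
wrist_force: [-0.0, 0.4, -1.4]
finger_gap: 0.491
```

Run:
```python
from h import *
delta([496,-185.7,109.8])
S=grab('scene')
c=cv2.resize(S["color"][170:275,165:260,::-1],None,fx=6,fy=6,interpolation=cv2.INTER_NEAREST)[:600]
o=bot.get_obs()['position'];a=np.linspace(0,2*np.pi,80)
for n,R,z,x,y in(("3 rim",27.5,98,495.4,-185.7),("held foot",19.5,o[2]-86,o[0],o[1]),("held rim",22,o[2]+14,o[0],o[1])):
    for t in a:
        p=proj(S,[x+R*np.cos(t),y+R*np.sin(t),z]);q=((p-[165,170]+.5)*6).astype(int);cv2.circle(c,tuple(int(v) for v in q),1,(0,0,255),-1)
cv2.imwrite('pics/s10c.png',c)
```

```text
t 23.35 pos [ 495.8 -185.   210.8] tooldelta m [0.0007 0.     0.101 ] gap 43.2 F [-0.   0.4 -1.4] yaw -1.2003 j [-0.58  0.35  1.54  0.    1.25  0.62]
```

View pics/s10c.png

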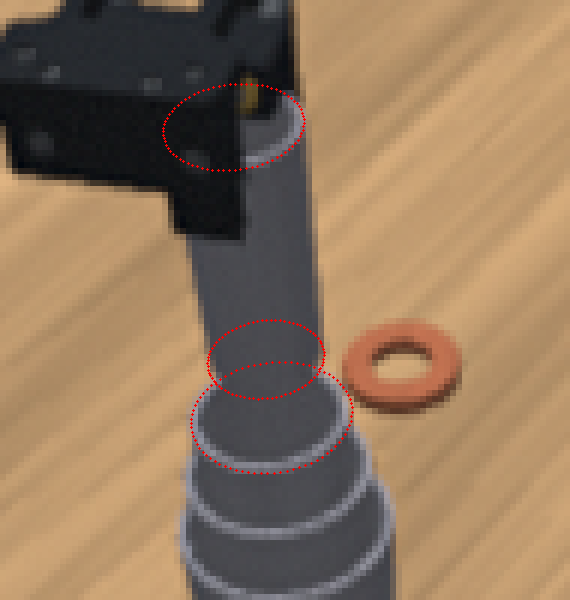

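The predicted outlines lie on the held cup and on the third's rim, so alignment is within about 1 mm. Lowering.

>>> {"op": "play_rows", "data": {"series": [[0.0005, 0, 0.006, 0], [0.0005, 0, 0.02, 0], [0.0005, 0, 0.038, 0], [0.0005, 0, 0.055, 0], [0.0005, 0, 0.07, 0], [0.0005, 0, 0.082, 0], [0.0005, 0, 0.09, 0], [0.0005, 0, 0.094, 0]]}}

```text
clock: 24.2
position: [495.9, -186.0, 116.1]
eef_rot: [-0.0, 0.825, -0.565, -0.0]
wrist_force: [-0.4, -1.0, 0.4]
finger_gap: 0.491
```

>>> {"op": "play_rows", "data": {"series": [[0, 0, 0.002, 0], [0, 0, 0.004, 0], [0, 0, 0.005, 0], [0, 0, 0.005, 0]]}}

```text
clock: 24.6
position: [496.1, -186.2, 111.9]
eef_rot: [-0.0, 0.825, -0.565, 0.0]
wrist_force: [-0.9, -0.6, -1.1]
finger_gap: 0.487
```

>>> {"op": "play_rows", "data": {"series": [[0, 0, 0.001, 0], [0, 0, 0.0015, 0], [0, 0, 0.0015, 0]]}}

```text
clock: 24.9
position: [496.0, -186.1, 110.2]
eef_rot: [0.0, 0.825, -0.565, 0.0]
wrist_force: [0.4, 0.3, -1.1]
finger_gap: 0.49
```

>>> {"op": "play_rows", "data": {"series": [[0, 0, 0.0006, 0], [0, 0, 0.0008, 0], [0, 0, 0.0008, 0]]}}

```text
clock: 25.2
position: [496.1, -186.1, 109.7]
eef_rot: [-0.0, 0.825, -0.565, 0.0]
wrist_force: [-0.9, 0.4, 3.0]
finger_gap: 0.489
```

Contact at 109.7, where 109.8 was expected. Release and lift away.

>>> {"op": "play_rows", "data": {"series": [[0, 0, 0, 0], [0, 0, 0, 0], [0, 0, 0, 0], [0, 0, 0, 0], [0, 0, 0, 0], [0, 0, 0, 0]], "jaw": 0.088}}

```text
clock: 25.8
position: [496.0, -186.1, 109.4]
eef_rot: [-0.0, 0.825, -0.565, -0.0]
wrist_force: [0.4, -0.3, -0.1]
finger_gap: 0.992
```

>>> {"op": "play_rows", "data": {"series": [[0, 0, -0.005, 0], [0, 0, -0.02, 0], [0, 0, -0.045, 0], [0, 0, -0.08, 0], [0, 0, -0.11, 0], [0, 0, -0.125, 0], [0, 0, -0.125, 0]]}}

```text
clock: 26.5
position: [496.6, -186.5, 236.7]
eef_rot: [-0.0, 0.825, -0.565, 0.002]
wrist_force: [0.2, -0.2, -0.8]
finger_gap: 1.001
```

>>> {"op": "play_rows", "data": {"series": [[-0.03, 0, 0, 0], [-0.08, 0, 0, 0], [-0.13, 0, 0, 0], [-0.18, 0, 0, 0], [-0.22, 0, 0, 0], [-0.25, 0, 0, 0], [-0.25, 0, 0, 0]]}}

```text
clock: 27.2
position: [404.1, 49.4, 233.7]
eef_rot: [0.0, 0.826, -0.564, -0.001]
wrist_force: [0.0, 0.4, 0.9]
finger_gap: 1.0
```

Run:
```python
from h import *
delta([496,-185.7,109.8])
T=grab('top','pics/t11.png');S=grab('scene','pics/s11.png')
ct=cv2.resize(T["color"][225:300,350:430,::-1],None,fx=5,fy=5,interpolation=cv2.INTER_NEAREST)
cs=cv2.resize(S["color"][210:285,175:255,::-1],None,fx=5,fy=5,interpolation=cv2.INTER_NEAREST)
raw=np.hstack([ct,cs]).copy()
a=np.linspace(0,2*np.pi,80)
for d,c,o in((T,ct,[350,225]),(S,cs,[175,210])):
  for R,z in((21.5,124),(27,98),(32.5,72),(38,46)):
    for t in a:
        p=proj(d,[496+R*np.cos(t),-185.7+R*np.sin(t),z]);q=((p-o+.5)*5).astype(int);cv2.circle(c,tuple(int(v) for v in q),1,(0,0,255),-1)
cv2.imwrite('pics/n11.png',np.vstack([raw[:,:],np.hstack([ct,cs])])[:, :800][:750])
cv2.imwrite('pics/n11.png',cv2.resize(cv2.imread('pics/n11.png'),(640,600)))
```

```text
t 27.2 pos [404.1  49.4 233.7] tooldelta m [2.524e-01 2.000e-04 1.239e-01] gap 88.1 F [0.  0.4 0.9] yaw -1.1974 j [-0.17  0.06  1.84  0.    1.24  1.03]
```

View pics/n11.png

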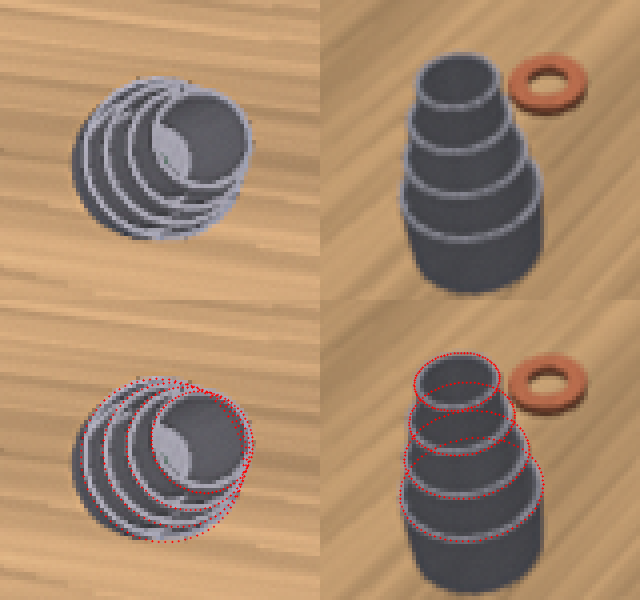

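View pics/t11.png

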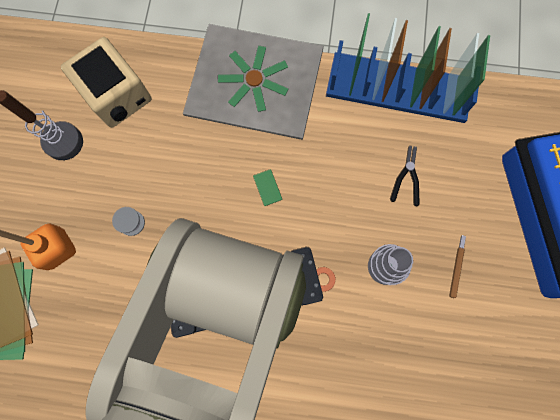

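All four rims match their seated heights (46, 72, 98 and 124) in both views, and the bystanders are where they were. The nugget can't be seen from this angle, so I'll look straight down with the wrist camera.

Run:
```python
from h import *
W=grab('wrist');c=-np.array(W["R"]).T@W["t"];p=bot.get_obs()['position'];print(c,c-p)
t=np.array([496,-185.7])-(c-p)[:2]
delta([*t,260])
```

```text
[479.13050146  75.13903927 371.7797972 ] [ 73.36599902  28.61525981 137.84228201]
t 27.35 pos [405.8  46.5 233.9] tooldelta m [ 0.2493  0.0785 -0.0261] gap 88.1 F [-0.2  0.6  0.1] yaw -1.2011 j [-0.17  0.06  1.84 -0.    1.24  1.03]
```

>>> {"op": "play_rows", "data": {"series": [[0.03, 0.01, -0.02, 0], [0.075, 0.024, -0.026, 0], [0.12, 0.038, -0.026, 0], [0.165, 0.052, -0.026, 0], [0.21, 0.066, -0.026, 0], [0.24, 0.0755, -0.026, 0], [0.249, 0.0785, -0.026, 0], [0.249, 0.0785, -0.026, 0]]}}

```text
clock: 28.15
position: [422.1, -214.8, 259.7]
eef_rot: [-0.0, 0.824, -0.566, -0.001]
wrist_force: [0.3, 0.3, -0.6]
finger_gap: 1.0
```

Run:
```python
from h import *
grab('wrist','pics/w12.png')
```

```text
(no output)
```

View pics/w12.png

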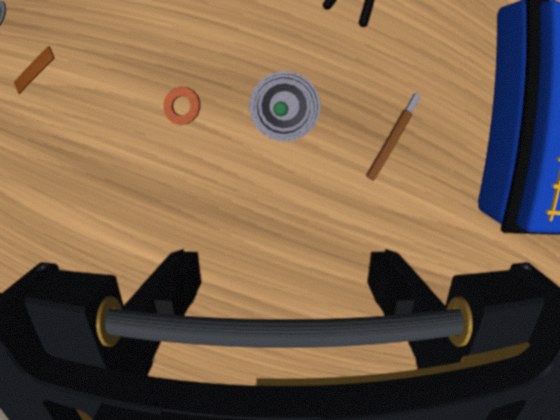

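The view from above shows four concentric rims at (285,106), with the green nugget inside the narrowest at (281,108). The gripper is clear, so I'll settle briefly and hand in.

>>> {"op": "play_rows", "data": {"series": [[0, 0, 0, 0], [0, 0, 0, 0], [0, 0, 0, 0]]}}

```text
clock: 28.5
position: [422.6, -212.8, 260.6]
eef_rot: [0.0, 0.825, -0.565, 0.0]
wrist_force: [0.7, -0.2, 0.2]
finger_gap: 1.001
```

```bash
python3 -c "
from cell import ticket
print(ticket.close_job())"
```

```text
the job is handed in; nothing more can be done
None
```

All four cups are nested upright in the widest, which stayed where it stood. I placed the second, then the third, then the narrowest, and handed the job in at 28.5 s.

- **Seating:** each cup made contact within about 0.5 mm of its fully home height. After release, all four rims matched their seated heights (46, 72, 98 and 124 mm) in the top and scene views.
- **Nugget:** the last wrist picture shows four concentric rims with the green nugget still in the narrowest cup.
- **Bystanders:** the ones I could see in the last pictures lie where they started. The arm hid the amber glass strip in the last top view, but it shows in the wrist picture.
- **Forces:** wrist force readings at the end of each move stayed below about 7 N.
- **Disagreements:** the two cameras differed by 1–2 mm on some rim centres, so I averaged them. I once typed a wrong target height in a check for the third cup, and corrected it before moving.

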